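# Function check of the honing machine's emergency stop

## Robot

A 6-joint arm with a two-finger parallel gripper is mounted at the origin on the work surface; the furniture and walls round the work are solid. World frame = base frame: x ahead of the robot, y to its left, z up, the work surface at z = 0. Lengths are in m, angles in degrees, forces in N, time in s.
With the tool pointing down it reaches from about 0.25 to 0.775 m from the base axis. Payload 8.9 kg.
Tool frame: the origin (TCP) lies at the very end of the fingers, on their centre line; the grasp point (between the pads) lies 19 mm behind it; z points along the fingers, y is the direction in which the jaws open and shut (so a half turn about z gives the same grasp; the last joint's range is limited). The gripper opens to 85 mm and grips with 20 to 120 N. Pads are 22 mm wide; open, the fingers measure 114 mm over their backs; the gripper's body (76 mm by 85 mm) begins 54 mm behind the grasp point. The pads swing forward as they close: fully open they stand 13 mm farther back than shut.
Start: joints at [-82.523, 16.656, -8.789, 64.555, 0, 82.019], TCP at [0.14, -0.506, 0.231] pointing down, gripper open.
Joint ranges: [-144.48, 144.48], [-52.06, 99.96], [-74.48, 78.29], [-112.23, 115.85], [-86.99, 84.42], [-180, 180]. Speed limits (degrees/s): [127.2, 127.2, 159.86, 180, 180, 180].

## Interface

Orientations are given as a 3x3 rotation matrix whose columns are the frame's x, y, z axes.
In Python, from cell import status, read_camera, camera_info, bot gives the robot as it stands.
- The arm moves only by the tool apply_moves, never from a script. Its argument "motion" is a list of rows, each a list of 4 numbers: the shift along the tool's x, y, z in mm, then the turn about the tool's z in degrees. In form: [[x, y, z, yaw], ...]. A call has 1 to 5 rows; each row is the pose to reach, as a shift and turn from the pose commanded when the call began, along the tool's axes at that moment; what a row does not reach only later rows make up. A row lasts 1/10 s, in which the tool goes at most 50 mm and 8.59 degrees, less where a joint would pass 70% of its speed; a pose out of reach is approached as far as the arm can. A call with a gripper value outside its range is refused whole. "grip" is the finger opening in mm, from 0 to 85.4, set as the call begins (left out, the last holds). The fingers move at their own pace and stop on an object; the grip force is fixed at half the most. Time passes only in rows, so rows that repeat a pose let the fingers close. It gives the time, the measured TCP pose, the force and the opening at its end, in the units of the state.
- status.sense(): the state, without advancing time (a new reading comes with each control period).
- read_camera(name): name is "scene" or "top"; returns the picture (384x512x3 uint8, red, green, blue); there is no depth.
- camera_info(name): a dict with "K" (3x3 intrinsics, pixels), "T" (4x4, takes a point from camera to world coordinates). Camera axes: x right, y up, looking along -z (the intrinsics and any distortion apply to the point x, -y, -z); pixel columns grow to the right and rows downward; lengths in m; the calibration is good to about 2 mm. A picture is of the moment at which its call begins. camera_info takes no time and is no camera call.
- bot.hand_in(): hands the job in, once; it reports no verdict.
The state is a dict: "t": time; "q": joint angles; "joint_vel": joint speeds; "joint_torque": joint torques, N m; "ee_pos": TCP position; "orientation": TCP orientation; "contact_force": force on the tool from outside, world axes, zero at the start; "wrist_torque": the same for the moment, N m; "opening": finger opening in m.
Only numpy, scipy, OpenCV 4.12 (cv2) and the standard library are available. Lean on these libraries where they do the work, as an engineer would, in place of code of your own. Each camera call takes 0.05 s, during which the arm holds its last target.

## Task

Do the daily check of the honing machine's emergency stop. With the fingertips only, press the red mushroom button straight in until it latches and let it go so that it stays in; then twist it clockwise by pushing a lobe round until it springs back out, and take the finger away; last, push the blue reset button fully in and let it go. Do not grip the red button or force it hard, and leave the green start button, the honing wheel and the things lying about alone.

Things in the scene. Friction and masses are not known exactly. Their poses are not given: they have to be found in the camera images.
- honer: the grey bench honing machine, fixed; origin under its middle, 2 mm above the table, x away from the robot and y left at zero yaw. Left to right: wheel, ribbed motor (top 110 mm high), control console (x -53..53, y -150..46 mm, flat top 60 mm above the table), battery pack (to y -184). On the console: red stop at x 0, y -100; blue reset at x -12, y -15; green start at x -12, y 26 mm
- honing_wheel: the cork-rimmed honing wheel at the machine's left end, 108 mm across, its top 122 mm above the table, y 153..187 mm in the machine's frame; its origin is the machine's origin. It does not turn
- stop_head: the red stop's head: dome of 21.5 mm radius, 21 mm tall, with three lobes 120 degrees apart, each 18 mm wide, straight-sided with a round end 33 mm from the axis, 15 mm tall. Origin on the axis at its underside (78 mm above the table when out, 70 latched), z up. One lobe points along -x. Below it a 15.5 mm radius collar on a yellow disc, 84 mm across, 62 mm above the table
- stop_top (a point): the top of the dome of the red stop, on its axis; 99 mm above the table when out, 91 mm when latched.
- stop_lobe (a point): the outer end of the lobe that points along the head's -x axis, at the height of the lobe's top face, 33 mm from the button's axis; turns and sinks with the head.
- stop_press (a joint): how far the red stop is pushed in (m): 0 out, about 0.0075 resting on its latch, 0.0122 bottomed. A spring pushes it out (4 N when out, 10 N at the bottom) and the latch adds a bump of up to 11 N half way. Pressed straight down past 0.009 the latch catches and it stays at about 0.0075 when let go. It cannot be pulled out
- stop_twist (a joint): turn of the red head (rad): 0 at rest, grows clockwise seen from above, stop at 0.80. A spring turns it back (0.03 to 0.1 N m, so 1 to 3 N at a lobe's end). Turned past about 0.45 while latched it frees the latch: the head jumps out 7.5 mm, and turns back to 0 when let go. Held turned while pressed, it does not latch
- reset_button (a joint): how far the blue reset button is pushed in (m): 0 out, 0.006 fully in, springs back; 5 N when fully in.
- reset_button_top (a point): the centre of the top of the blue reset button (24 mm across, standing 10 mm proud of its grey housing of 40 mm across), 82 mm above the table when out; sinks with the button.
- start_button (a joint): how far the green start button is pushed in (m): 0 out, 0.006 fully in; same size and height as the blue one, centre 41 mm to its left. Not to be pressed.
- offcut_1: a pale wood offcut, 34 x 72 x 22 mm, lying in front of the machine; origin at the centre of its underside. A bystander.
- boxwood_gouge: a carving gouge with a pale boxwood handle, 202 mm long, 33 mm high, lying right of the machine; origin at the centre of its underside. A bystander.
- yellow_chisel: a flat carving chisel with an eight-sided yellow handle, 221 mm long, 24 mm high, lying right of the machine; origin at the centre of its underside. A bystander.
- sanding_block: a wooden block wrapped with abrasive paper, 53 x 97 x 28 mm, lying left of the machine; origin at the centre of its underside. A bystander.

How it is judged:
By the outcome, as a careful person would: the job done as asked, in the order asked, and still so for the second after the job is handed in, with the robot touching nothing.
It also fails if it takes over 51 s, if anything falls off the work surface, if the arm or the gripper's body presses on something with over 40 N, if the wrist force passes 120 N, or if a joint passes its speed limit or range.

## Working session

There is one attempt and no reset: what is moved stays moved. The work goes in short steps, Python scripts to look and compute and a tool call to move; the robot and the scene stay as the last step left them, time stands still between calls to the robot, and variables do not carry over. Pictures are saved under pics/ and viewed, and the job is handed in when it is done.

Besides the shell and the picture viewer there is one more tool, called as name(argument=value, ...) on one line, values as JSON. apply_moves: Moves the arm, as the interface text tells. Its arguments: {"type":"object","properties":{"motion":{"type":"array","items":{"type":"array","items":{"type":"number"}}},"grip":{"type":"number"}},"required":["motion"]}

```bash
ls; mkdir -p pics; python3 - <<'E'
from cell import status, read_camera, camera_info, bot
import cv2,numpy as np
for n in("scene","top"):
    im=read_camera(n); cv2.imwrite(f"pics/{n}0.png",im[:,:,::-1]); 
    c=camera_info(n); print(n,c)
s=status.sense(); print(s)
E
```

```text
pics
scene {'K': array([[358.31921887,   0.        , 252.76178432],
       [  0.        , 358.31921887, 188.82418665],
       [  0.        ,   0.        ,   1.        ]]), 'T': array([[-0.75974677,  0.43633401, -0.48207621, -0.02864507],
       [-0.65021287, -0.50658995,  0.56620654,  0.56425474],
       [ 0.00284021,  0.74362575,  0.66859007,  0.7267545 ],
       [ 0.        ,  0.        ,  0.        ,  1.        ]])}
top {'K': array([[498.41812071,   0.        , 259.30723732],
       [  0.        , 498.41812071, 199.25662706],
       [  0.        ,   0.        ,   1.        ]]), 'T': array([[-0.01137876,  0.99698842, -0.07671123,  0.30469516],
       [-0.99992252, -0.01095785,  0.0059056 ,  0.01678087],
       [ 0.00504722,  0.07677248,  0.99703586,  1.69237032],
       [ 0.        ,  0.        ,  0.        ,  1.        ]])}
{'t': 0.1, 'q': array([-8.25241527e+01,  1.66852808e+01, -8.82492887e+00,  6.45537461e+01,
        1.96969551e-04,  8.20199266e+01]), 'joint_vel': array([ 0.03152698, -0.13268396,  0.10468018, -0.02112263, -0.15521238,
       -0.09836692]), 'joint_torque': array([ 4.35682350e-04, -5.37976635e+01,  3.31920934e+01,  9.26488166e-03,
       -2.06918508e-04, -7.48174557e-06]), 'ee_pos': array([ 0.13987825, -0.50564164,  0.23080536]), 'orientation': array([[ 9.63835774e-01,  2.66496867e-01, -1.41823289e-04],
       [ 2.66496858e-01, -9.63835151e-01,  1.10719757e-03],
       [ 1.58370412e-04, -1.10495208e-03, -9.99999377e-01]]), 'contact_force': array([-0.05069919, -0.35425826, -0.46122407]), 'wrist_torque': array([ 0.0014678 , -0.00745832,  0.03516887]), 'opening': 0.08521709221681914}
```

View pics/scene0.png

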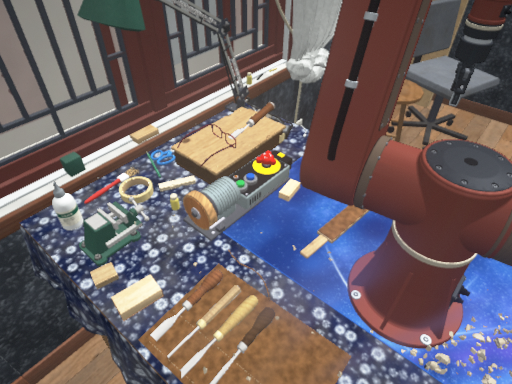

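View pics/top0.png

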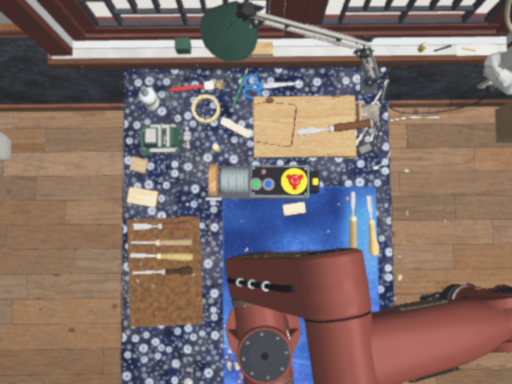

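The top view shows the machine at rows 165–197: wheel at column 213, green about (256,184), blue (268,184), red head on yellow disc about (294,180). The scene view shows the red stop near (266,160). Next I'll measure them with colour masks.

```bash
cat > h.py <<'E'
import cv2,numpy as np
from cell import status, read_camera, camera_info, bot
def ray(n,u,v):
    c=camera_info(n);K=c["K"];T=c["T"]
    d=np.array([(u-K[0,2])/K[0,0],-(v-K[1,2])/K[1,1],-1.]);return T[:3,3],T[:3,:3]@d
def onplane(n,u,v,z):
    o,d=ray(n,u,v);return o+d*(z-o[2])/d[2]
def tri(a,b):
    (o1,d1),(o2,d2)=a,b
    A=np.stack([d1,-d2],1);s=np.linalg.lstsq(A,o2-o1,rcond=None)[0]
    p,q=o1+s[0]*d1,o2+s[1]*d2;return (p+q)/2,np.linalg.norm(p-q)
def mask(im,col):
    h=cv2.cvtColor(im,cv2.COLOR_RGB2HSV).astype(int);H,S,V=h[...,0],h[...,1],h[...,2]
    return {'red':((H<7)|(H>173))&(S>190)&(V>130),'yel':(H>22)&(H<34)&(S>180)&(V>150),
     'blue':(H>105)&(H<125)&(S>120)&(V>100),'green':(H>45)&(H<85)&(S>120)&(V>60)}[col].astype(np.uint8)
E
python3 - <<'E'
from h import *
rois={"scene":(225,140,300,205),"top":(240,160,330,205)}
for n in rois:
    im=cv2.imread(f"pics/{n}0.png")[:,:,::-1].copy()
    x0,y0,x1,y1=rois[n]
    r=im[y0:y1,x0:x1]
    for c in('red','yel','blue','green'):
        m=mask(r,c);k,l,st,ce=cv2.connectedComponentsWithStats(m)
        for i in range(1,k):
            if st[i,4]>8:
                print(n,c,ce[i]+[x0,y0],st[i]+[x0,y0,0,0,0], onplane(n,*(ce[i]+[x0,y0]),{'red':.095,'yel':.062}.get(c,.082)).round(4))
    cv2.imwrite(f"pics/{n}c.png",cv2.resize(r[:,:,::-1],None,fx=8,fy=8,interpolation=cv2.INTER_CUBIC))
E
```

```text
scene red [266.21978022 157.94505495] [257 151  19  12  91] [ 0.4847 -0.0987  0.095 ]
scene yel [280.52173913 154.60869565] [277 153   8   5  23] [ 0.4887 -0.1757  0.062 ]
scene yel [266.05462185 167.83193277] [252 160  29  15 238] [ 0.4814 -0.0953  0.062 ]
scene blue [294.87283237 170.06358382] [289 158  11  24 173] [ 0.3972 -0.1213  0.082 ]
scene blue [250. 176.] [247 173   7   7  45] [ 0.4771 -0.0176  0.082 ]
scene blue [280.27325581 198.85174419] [258 183  42  22 344] [0.3564 0.0011 0.082 ]
scene green [240.11627907 182.88372093] [237 180   7   7  43] [0.4783 0.0224 0.082 ]
top red [288.90909091 176.27272727] [287 175   5   4  11] [ 0.5009 -0.089   0.095 ]
top red [300.2 176.6] [299 175   4   4  10] [ 0.4995 -0.1255  0.095 ]
top red [294.07692308 186.07692308] [292 184   5   5  13] [ 0.469  -0.1052  0.095 ]
top yel [287.57142857 180.5       ] [285 174   7  14  14] [ 0.491  -0.0866  0.062 ]
top blue [268.  183.5] [265 181   7   6  34] [ 0.4796 -0.0216  0.082 ]
top blue [293.77760736 199.02300613] [240 186  90  19 652] [ 0.4281 -0.1045  0.082 ]
top green [255.4137931  183.27586207] [253 181   6   6  29] [0.4808 0.0193 0.082 ]
```

```bash
python3 - <<'E'
import cv2
a=cv2.imread("pics/scenec.png");b=cv2.imread("pics/topc.png");print(a.shape,b.shape)
E
```

```text
(520, 600, 3) (360, 720, 3)
```

View pics/scenec.png

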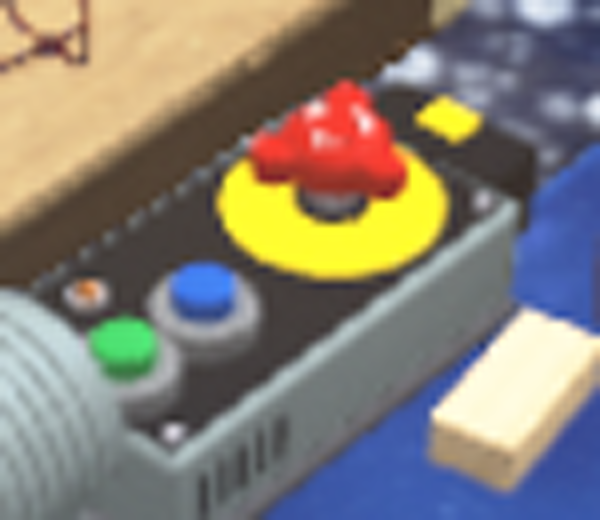

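View pics/topc.png

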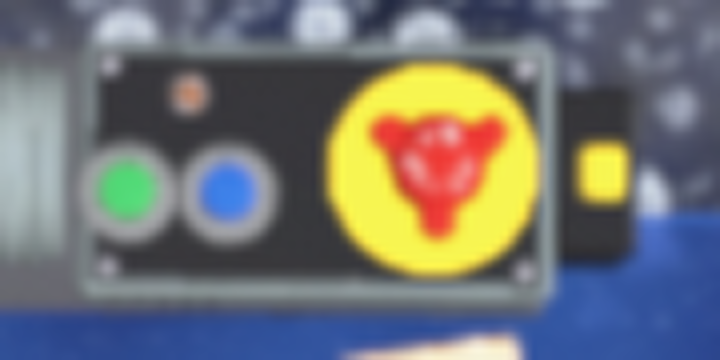

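```bash
python3 - <<'E'
from h import *
for n,(x0,y0,x1,y1) in {"scene":(225,140,300,205),"top":(240,160,330,205)}.items():
    im=cv2.imread(f"pics/{n}0.png")[:,:,::-1].copy()
    f=8
    r=cv2.resize(im[y0:y1,x0:x1],None,fx=f,fy=f,interpolation=cv2.INTER_CUBIC)
    h=cv2.cvtColor(r,cv2.COLOR_RGB2HSV).astype(int);H,S,V=h[...,0],h[...,1],h[...,2]
    px=lambda p:(np.asarray(p)+.5)/f-.5+[x0,y0]
    red=((H<9)|(H>171))&(S>130)&(V>120)
    yel=(H>20)&(H<36)&(S>120)&(V>140)
    both=(red|yel).astype(np.uint8) if n=="top" else yel.astype(np.uint8)
    both=cv2.morphologyEx(both,cv2.MORPH_OPEN,np.ones((5,5)))
    cs=sorted(cv2.findContours(both,cv2.RETR_EXTERNAL,cv2.CHAIN_APPROX_NONE)[0],key=cv2.contourArea)
    c=cs[-1][:,0]
    P=np.array([onplane(n,*px(p),.062) for p in c])[:,:2]
    if n=="scene":
        hull=cv2.convexHull(c)[:,0]; P=np.array([onplane(n,*px(p),.062) for p in hull])[:,:2]
    A=np.c_[2*P,np.ones(len(P))];s=np.linalg.lstsq(A,(P**2).sum(1),rcond=None)[0]
    print(n,"disc",s[:2],"r",np.sqrt(s[2]+s[:2]@s[:2]))
    m=cv2.morphologyEx(red.astype(np.uint8),cv2.MORPH_OPEN,np.ones((5,5)))
    c=max(cv2.findContours(m,cv2.RETR_EXTERNAL,cv2.CHAIN_APPROX_NONE)[0],key=cv2.contourArea)[:,0]
    P=np.array([onplane(n,*px(p),.090) for p in c])[:,:2]
    M=cv2.moments(c);ce=onplane(n,*px((M['m10']/M['m00'],M['m01']/M['m00'])),.090)
    print(" red c",ce)
    if n=="top":
        d=P-ce[:2];R=np.hypot(*d.T);th=np.degrees(np.arctan2(d[:,1],d[:,0]))
        for a in(180,60,-60):
            w=np.abs((th-a+180)%360-180)<35
            i=np.argmax(np.where(w,R,0)); sel=w&(R>R[i]-.006); print(a,th[i],R[i],np.mean(((th[sel]-a+180)%360)-180), P[i])
E
```

```text
scene disc [ 0.48979355 -0.10575726] r 0.043733904737305575
 red c [ 0.48840385 -0.10400948  0.09      ]
top disc [ 0.49019462 -0.10652953] r 0.04423343291732434
 red c [ 0.48909182 -0.10629877  0.09      ]
180 -178.56967462618266 0.028125395733051447 -0.7405207665602977 [ 0.46097519 -0.10700081]
60 56.96019371047108 0.028711655950492423 -3.8076211741172226 [ 0.50474604 -0.08223002]
-60 -58.48313133776681 0.029709954861195695 0.238307928555011 [ 0.50462269 -0.1316261 ]
```

Both views agree within about 3 mm: red axis near (0.489, −0.106), blue near (0.478, −0.020), machine yaw about −1°, and one lobe pointing at the robot. I'll move over the stop with the fingers shut.

apply_moves(grip=0, motion=[[33,-22,0,3.3],[67,-44,0,6.6],[100,-66,0,9.9],[133,-88,0,13.2],[167,-110,0,16.5]])

```text
t: 0.6
ee_pos: [0.2722, -0.354, 0.2311]
orientation: [[1.0, -0.021, -0.0], [-0.021, -1.0, 0.0], [-0.0, -0.0, -1.0]]
contact_force: [0.4, -0.1, -0.3]
opening: 0.0125
```

apply_moves(motion=[[28,-33,0,0],[56,-67,0,0],[84,-101,0,0],[112,-134,0,0],[140,-168,0,0]])

```text
t: 1.1
ee_pos: [0.4154, -0.1884, 0.2312]
orientation: [[1.0, -0.018, -0.0], [-0.018, -1.0, 0.0], [-0.0, -0.0, -1.0]]
contact_force: [0.1, -0.5, 0.3]
opening: -0.0004
```

apply_moves(motion=[[25,-30,10,0],[50,-60,25,0],[72,-86,40,0],[72,-86,60,0],[72,-86,70,0]])

```text
t: 1.6
ee_pos: [0.4875, -0.1042, 0.1595]
orientation: [[1.0, -0.016, -0.002], [-0.016, -1.0, 0.001], [-0.002, -0.001, -1.0]]
contact_force: [-0.7, 0.7, 0.6]
opening: -0.0002
```

```bash
python3 - <<'E'
from h import *
print({k:np.round(v,4) for k,v in status.sense().items() if k in('t','q','ee_pos','contact_force','opening')})
im=read_camera("scene"); cv2.imwrite("pics/s1.png",im[:,:,::-1])
cv2.imwrite("pics/s1c.png",cv2.resize(im[110:215,200:340,::-1],None,fx=5,fy=5,interpolation=cv2.INTER_CUBIC))
im=read_camera("top"); cv2.imwrite("pics/t1c.png",cv2.resize(im[130:230,210:350,::-1],None,fx=5,fy=5,interpolation=cv2.INTER_CUBIC))
E
```

```text
{'t': np.float64(1.6), 'q': array([-2.046940e+01,  1.704810e+01, -1.964470e+01,  5.345440e+01,
       -4.200000e-03,  1.604622e+02]), 'ee_pos': array([ 0.4875, -0.1042,  0.1595]), 'contact_force': array([-0.7268,  0.7481,  0.5721]), 'opening': np.float64(-0.0002)}
```

View pics/s1c.png

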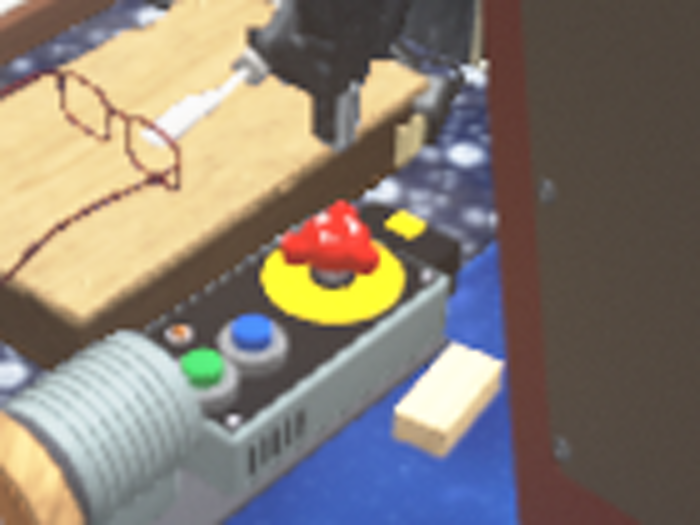

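View pics/t1c.png

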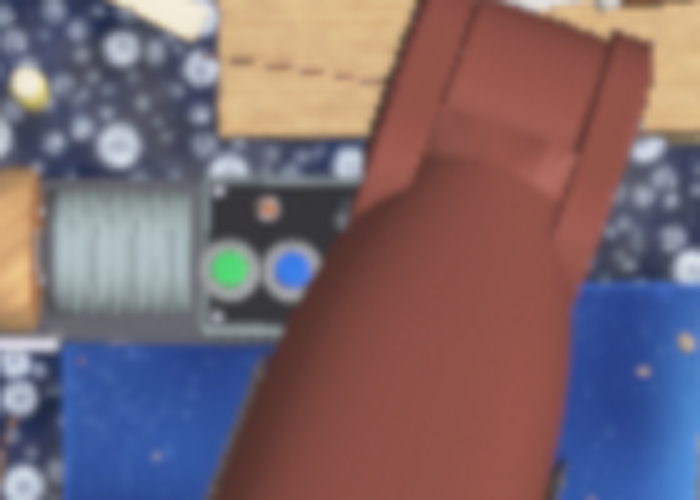

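The fingertips are shut and above the red stop, which is still out. The scene view shows its axis near (330,260) in the crop, and nothing has been touched. Now I'll descend onto the dome.

apply_moves(motion=[[0,0,20,0],[0,0,40,0],[0,0,50,0],[0,0,56,0],[0,0,56,0]])

```text
t: 2.2
ee_pos: [0.488, -0.1057, 0.1054]
orientation: [[1.0, -0.019, -0.0], [-0.019, -1.0, 0.0], [-0.0, -0.0, -1.0]]
contact_force: [0.5, -0.0, 0.7]
opening: -0.0001
```

apply_moves(motion=[[0,0,4,0],[0,0,6,0],[0,0,8,0],[0,0,10,0],[0,0,12,0]])

```text
t: 2.7
ee_pos: [0.4889, -0.1056, 0.0943]
orientation: [[1.0, -0.018, 0.002], [-0.018, -1.0, -0.001], [0.002, 0.001, -1.0]]
contact_force: [-3.3, 1.8, 13.3]
opening: 0.0004
```

apply_moves(motion=[[0,0,2,0],[0,0,4,0],[0,0,5,0],[0,0,5.5,0],[0,0,5.5,0]])

```text
t: 3.2
ee_pos: [0.4888, -0.1056, 0.0886]
orientation: [[1.0, -0.018, 0.001], [-0.018, -1.0, -0.001], [0.001, 0.001, -1.0]]
contact_force: [-1.4, 0.4, 7.3]
opening: 0.0002
```

apply_moves(motion=[[0,0,0.5,0],[0,0,1,0],[0,0,1,0]])

```text
t: 3.5
ee_pos: [0.4888, -0.1056, 0.0877]
orientation: [[1.0, -0.018, 0.002], [-0.018, -1.0, -0.001], [0.002, 0.001, -1.0]]
contact_force: [-2.0, 0.7, 8.8]
opening: -0.0001
```

Past the bump, with a light 9 N. I'll lift straight up to let go.

apply_moves(motion=[[0,0,-2,0],[0,0,-5,0],[0,0,-10,0],[0,0,-30,0],[0,0,-60,0]])

```text
t: 4.0
ee_pos: [0.487, -0.1049, 0.1464]
orientation: [[1.0, -0.018, -0.003], [-0.018, -1.0, 0.001], [-0.003, -0.001, -1.0]]
contact_force: [0.3, 0.6, -1.0]
opening: 0.0002
```

```bash
python3 - <<'E'
from h import *
print({k:np.round(v,4) for k,v in status.sense().items() if k in('t','q','ee_pos','contact_force','opening')})
im=read_camera("scene"); cv2.imwrite("pics/s2.png",im[:,:,::-1])
cv2.imwrite("pics/s2c.png",cv2.resize(im[110:215,200:340,::-1],None,fx=5,fy=5,interpolation=cv2.INTER_CUBIC))
E
```

```text
{'t': np.float64(4.0), 'q': array([-2.057310e+01,  1.775320e+01, -2.082280e+01,  5.160450e+01,
        1.200000e-03,  1.604678e+02]), 'ee_pos': array([ 0.487 , -0.1049,  0.1464]), 'contact_force': array([ 0.2651,  0.571 , -0.9898]), 'opening': np.float64(0.0002)}
```

View pics/s2c.png

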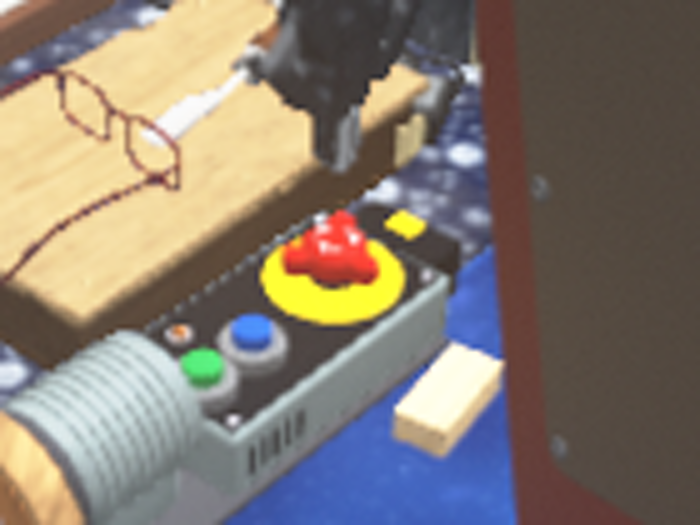

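The head has sunk by about 2 px (its top is at row 211 of the crop, previously 200), so it is latched. Next I'll move to the right of the lobe facing the robot, turning the tool −90° for wrist range.

apply_moves(motion=[[-10,8,0,-8],[-20,16,0,-16],[-30,24,0,-24],[-35,29,0,-32],[-35,29,0,-40]])

```text
t: 4.55
ee_pos: [0.4521, -0.1342, 0.147]
orientation: [[0.774, 0.633, -0.0], [0.633, -0.774, -0.0], [-0.0, 0.0, -1.0]]
contact_force: [0.9, -0.2, 0.7]
opening: 0.0
```

apply_moves(motion=[[0,0,0,-8],[0,0,0,-16],[0,0,0,-24],[0,0,0,-32],[0,0,0,-40]])

```text
t: 5.05
ee_pos: [0.4527, -0.1337, 0.1469]
orientation: [[0.186, 0.983, 0.0], [0.983, -0.186, -0.0], [0.0, 0.0, -1.0]]
contact_force: [0.4, -0.6, 0.1]
opening: 0.0
```

apply_moves(motion=[[0,0,0,-5],[0,0,0,-10],[0,0,15,-10],[0,0,35,-10],[0,0,35,-10]])

```text
t: 5.55
ee_pos: [0.4512, -0.133, 0.1102]
orientation: [[0.018, 1.0, -0.003], [1.0, -0.018, 0.002], [0.001, -0.003, -1.0]]
contact_force: [-0.7, 0.3, 1.3]
opening: 0.0002
```

```bash
python3 - <<'E'
from h import *
print({k:np.round(v,4) for k,v in status.sense().items() if k in('t','q','ee_pos','contact_force','orientation')})
im=read_camera("scene"); 
cv2.imwrite("pics/s3c.png",cv2.resize(im[110:215,200:340,::-1],None,fx=5,fy=5,interpolation=cv2.INTER_CUBIC))
E
```

```text
{'t': np.float64(5.55), 'q': array([-2.53423e+01,  1.73247e+01, -2.78034e+01,  4.50695e+01,
        1.70000e-03,  6.56983e+01]), 'ee_pos': array([ 0.4512, -0.133 ,  0.1102]), 'orientation': array([[ 0.0182,  0.9998, -0.0031],
       [ 0.9998, -0.0182,  0.0015],
       [ 0.0014, -0.0031, -1.    ]]), 'contact_force': array([-0.6986,  0.3338,  1.2647])}
```

View pics/s3c.png

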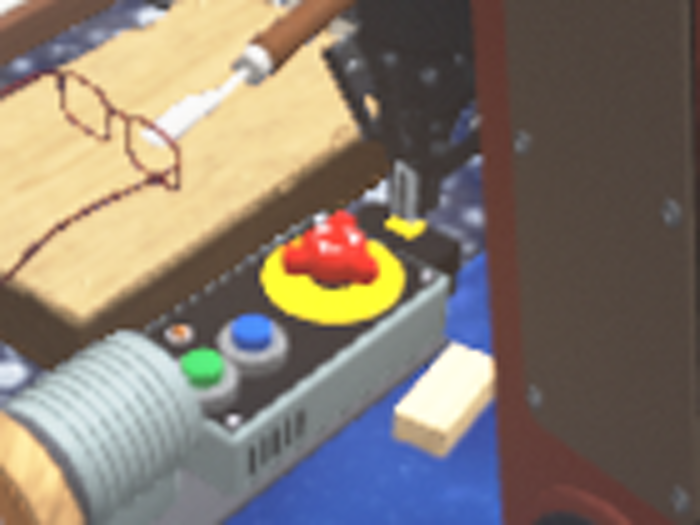

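apply_moves(motion=[[0,0,10,0],[0,0,20,0],[0,0,30,0],[0,0,37,0],[0,0,37,0]])

```text
t: 6.1
ee_pos: [0.4519, -0.1334, 0.0737]
orientation: [[0.018, 1.0, -0.002], [1.0, -0.018, 0.001], [0.001, -0.002, -1.0]]
contact_force: [-0.5, 0.2, 0.3]
opening: 0.0004
```

```bash
python3 - <<'E'
from h import *
print({k:np.round(v,4) for k,v in status.sense().items() if k in('t','ee_pos','contact_force')})
im=read_camera("scene"); 
cv2.imwrite("pics/s4c.png",cv2.resize(im[130:190,230:310,::-1],None,fx=8,fy=8,interpolation=cv2.INTER_CUBIC))
# arc: pivot axis in tool frame; tool at head-rel p0, rotate clockwise th
ax=np.array([.489,-.1058])*1e3; p=np.array([452.5,-134.0])
y=np.radians(-1.03); xt=np.array([-np.sin(y),np.cos(y)]); yt=np.array([np.cos(y),np.sin(y)])
def shift(start,th,p0): # p0 world rel axis at th=0
    t=np.radians(-th);R=np.array([[np.cos(t),-np.sin(t)],[np.sin(t),np.cos(t)]])
    d=R@p0+ax-start; return np.round([d@xt,d@yt],1)
p0=-36*yt-20*xt
for th in(0,4,8,12,16,20,24,28,32,36): print(th,shift(p,th,p0))
E
```

```text
{'t': np.float64(6.1), 'ee_pos': array([ 0.4519, -0.1334,  0.0737]), 'contact_force': array([-0.5023,  0.1637,  0.3144])}
0 [ 8.9 -0. ]
4 [11.4 -1.3]
8 [14.1 -2.4]
12 [16.8 -3.4]
16 [19.5 -4.1]
20 [22.4 -4.7]
24 [25.2 -5. ]
28 [28.1 -5.2]
32 [31.  -5.1]
36 [33.8 -4.9]
```

View pics/s4c.png

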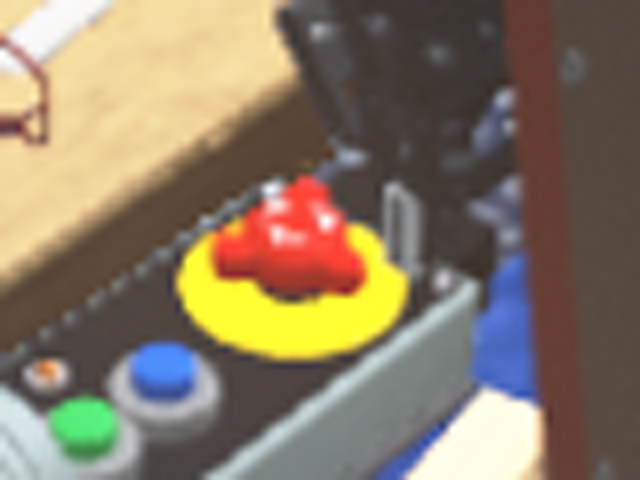

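The finger stands clear to the right of the lobe that points at the robot: the tip is at (400,260) in the crop and the lobe end at (350,275). I'll push the lobe round along an arc.

apply_moves(motion=[[3,2,0,0],[6,2,0,0],[9,2,0,0],[11.4,0.7,0,4],[14.1,-0.4,0,8]])

```text
t: 6.65
ee_pos: [0.4528, -0.1202, 0.0752]
orientation: [[0.16, 0.987, 0.001], [0.987, -0.16, -0.002], [-0.002, 0.001, -1.0]]
contact_force: [0.6, -4.1, -1.1]
opening: 0.0002
```

apply_moves(motion=[[2.4,-1.3,0,4],[4.9,-2.4,0,8],[7.5,-3.4,0,12],[10.1,-4.2,0,16],[12.8,-4.8,0,20]])

```text
t: 7.15
ee_pos: [0.4498, -0.1064, 0.0751]
orientation: [[0.488, 0.873, 0.0], [0.873, -0.488, -0.001], [-0.001, 0.001, -1.0]]
contact_force: [-0.9, -2.2, -0.2]
opening: 0.0001
```

apply_moves(motion=[[2.4,-1.3,0,4],[3.7,-1.9,0,6],[3.7,-1.9,0,6]])

```text
t: 7.45
ee_pos: [0.4498, -0.1021, 0.075]
orientation: [[0.574, 0.819, -0.0], [0.819, -0.574, -0.001], [-0.001, 0.0, -1.0]]
contact_force: [-1.1, -2.8, 0.8]
opening: 0.0003
```

```bash
python3 - <<'E'
from h import *
print({k:np.round(v,4) for k,v in status.sense().items() if k in('t','ee_pos','contact_force','q')})
im=read_camera("scene"); 
cv2.imwrite("pics/s5c.png",cv2.resize(im[130:190,230:310,::-1],None,fx=8,fy=8,interpolation=cv2.INTER_CUBIC))
E
```

```text
{'t': np.float64(7.45), 'q': array([-2.184970e+01,  1.898530e+01, -3.193170e+01,  3.906690e+01,
       -4.560000e-02,  1.032109e+02]), 'ee_pos': array([ 0.4498, -0.1021,  0.075 ]), 'contact_force': array([-1.1222, -2.7679,  0.7688])}
```

View pics/s5c.png

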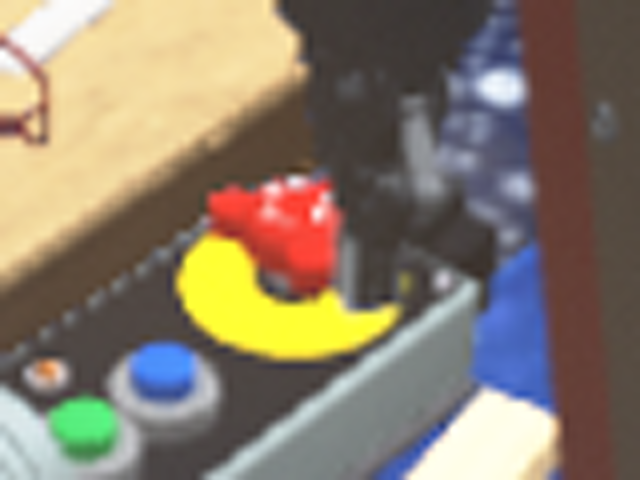

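apply_moves(motion=[[-2.3,1.5,0,-4],[-4.5,3.1,0,-8],[-8.6,6.8,0,-16],[-12.1,11.1,0,-24],[-15.0,15.8,0,-32]])

```text
t: 8.0
ee_pos: [0.4535, -0.1235, 0.0748]
orientation: [[0.046, 0.999, -0.001], [0.999, -0.046, 0.0], [-0.0, -0.001, -1.0]]
contact_force: [-3.7, -2.0, 1.8]
opening: 0.0001
```

apply_moves(motion=[[-4,-1,0,-2],[-9,-2,0,-2],[-12,-2,-5,-2],[-12,-2,-25,-2],[-12,-2,-50,-2]])

```text
t: 8.5
ee_pos: [0.4509, -0.135, 0.1251]
orientation: [[0.019, 1.0, -0.002], [1.0, -0.019, 0.001], [0.001, -0.002, -1.0]]
contact_force: [0.8, 0.2, -0.5]
opening: -0.0004
```

```bash
python3 - <<'E'
from h import *
print({k:np.round(v,4) for k,v in status.sense().items() if k in('t','ee_pos','contact_force','q','orientation')})
im=read_camera("scene"); 
cv2.imwrite("pics/s6c.png",cv2.resize(im[130:190,230:310,::-1],None,fx=8,fy=8,interpolation=cv2.INTER_CUBIC))
E
```

```text
{'t': np.float64(8.5), 'q': array([-2.55920e+01,  1.62653e+01, -2.66777e+01,  4.71661e+01,
        1.73000e-02,  6.55102e+01]), 'ee_pos': array([ 0.4509, -0.135 ,  0.1251]), 'orientation': array([[ 0.0192,  0.9998, -0.0016],
       [ 0.9998, -0.0192,  0.0011],
       [ 0.0011, -0.0016, -1.    ]]), 'contact_force': array([ 0.8328,  0.2383, -0.4656])}
```

View pics/s6c.png

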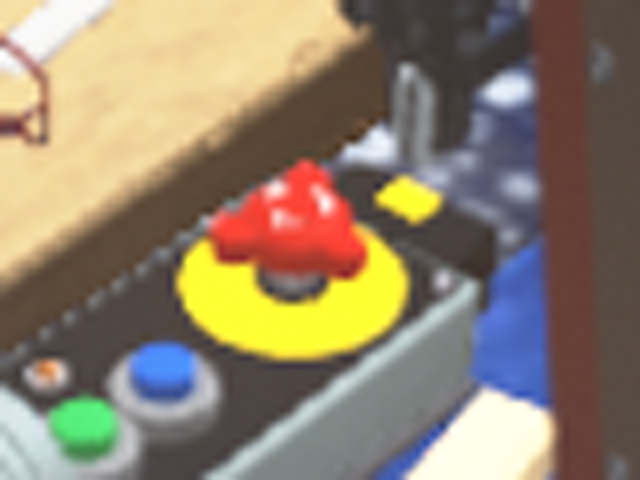

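The red button is out again: dome top at crop row 160, against 180 when latched and the same as at the start. The lobes are back at rest. Next is the blue reset.

apply_moves(motion=[[5,0,-15,0],[40,8,-20,0],[80,17,-20,0],[116,25,-10,0],[116,25,5,0]])

```text
t: 9.05
ee_pos: [0.4802, -0.0164, 0.1206]
orientation: [[0.015, 1.0, 0.003], [1.0, -0.015, 0.001], [0.001, 0.003, -1.0]]
contact_force: [-0.2, -0.8, 0.3]
opening: -0.0003
```

apply_moves(motion=[[0,0,15,0],[0,0,27,0],[0,0,30,0],[0,0,30,0]])

```text
t: 9.45
ee_pos: [0.4785, -0.0197, 0.0898]
orientation: [[0.019, 1.0, -0.001], [1.0, -0.019, 0.0], [0.0, -0.001, -1.0]]
contact_force: [-0.1, -0.5, 0.8]
opening: 0.0001
```

```bash
python3 - <<'E'
from h import *
print({k:np.round(v,4) for k,v in status.sense().items() if k in('t','ee_pos','contact_force','q')})
im=read_camera("scene"); 
cv2.imwrite("pics/s7c.png",cv2.resize(im[130:190,215:295,::-1],None,fx=8,fy=8,interpolation=cv2.INTER_CUBIC))
E
```

```text
{'t': np.float64(9.45), 'q': array([-1.11227e+01,  1.94970e+01, -2.82767e+01,  4.22577e+01,
        7.70000e-03,  7.99423e+01]), 'ee_pos': array([ 0.4785, -0.0197,  0.0898]), 'contact_force': array([-0.0773, -0.5435,  0.845 ])}
```

View pics/s7c.png

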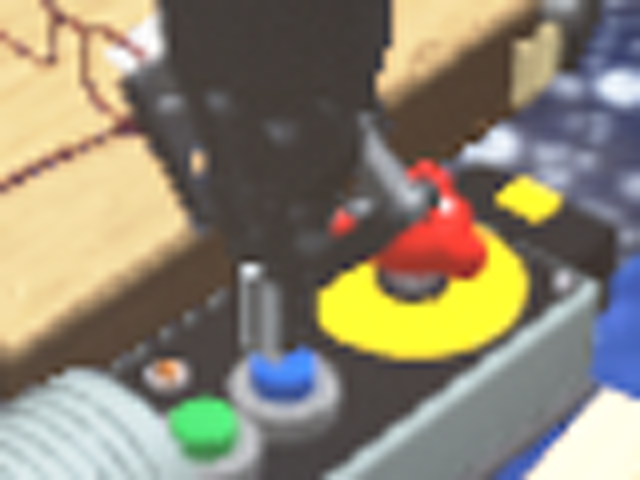

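```bash
python3 - <<'E'
from h import *
c=camera_info("scene")
def pr(p):
    q=c["T"][:3,:3].T@(np.array(p)-c["T"][:3,3]);uv=[c["K"][0,2]+c["K"][0,0]*q[0]/-q[2],c["K"][1,2]-c["K"][1,1]*q[1]/-q[2]]
    return (((np.array(uv)-[215,130])+.5)*8-.5).round(0)
for n,p in dict(tcp=(.4785,-.0197,.0898),blue=(.478,-.020,.082),green=(.4795,.021,.082)).items(): print(n,pr(p))
for dx in(-14.5,14.5):
    for dy in(-11,11): print(dx,dy,pr((.4785+dx/1e3,-.0197+dy/1e3,.0898)))
E
```

```text
tcp [284. 350.]
blue [286. 367.]
green [205. 423.]
-14.5 -11 [336. 352.]
-14.5 11 [295. 383.]
14.5 -11 [274. 318.]
14.5 11 [232. 348.]
```

The finger's projected position (284,350) matches the picture, directly over blue (283,370). Green is well clear at (205,425). Pressing now.

apply_moves(motion=[[0,0,5,0],[0,0,8,0],[0,0,10,0],[0,0,12,0],[0,0,13,0]])

```text
t: 10.0
ee_pos: [0.4791, -0.0199, 0.0769]
orientation: [[0.018, 1.0, 0.001], [1.0, -0.018, -0.0], [-0.0, 0.001, -1.0]]
contact_force: [-0.0, -0.3, 5.2]
opening: -0.0001
```

apply_moves(motion=[[0,0,0.7,0],[0,0,1.4,0],[0,0,1.4,0]])

```text
t: 10.3
ee_pos: [0.479, -0.0199, 0.076]
orientation: [[0.018, 1.0, 0.001], [1.0, -0.018, -0.0], [-0.0, 0.001, -1.0]]
contact_force: [-1.1, 0.0, 10.5]
opening: -0.0002
```

10.5 N at z = 0.076 is more than the 5 N spring gives, so the button is bottomed. I'll release and move clear.

apply_moves(motion=[[0,0,-3,0],[0,0,-10,0],[0,0,-30,0],[0,0,-60,0],[0,0,-100,0]])

```text
t: 10.8
ee_pos: [0.477, -0.0194, 0.1754]
orientation: [[0.018, 1.0, -0.004], [1.0, -0.018, 0.001], [0.001, -0.004, -1.0]]
contact_force: [0.4, -1.7, 0.8]
opening: -0.0003
```

apply_moves(motion=[[-30,-10,-5,0],[-70,-25,-5,0],[-110,-40,-5,0],[-150,-55,-5,0],[-190,-70,-5,0]])

```text
t: 11.3
ee_pos: [0.404, -0.2095, 0.1806]
orientation: [[0.018, 1.0, -0.0], [1.0, -0.018, 0.001], [0.001, -0.0, -1.0]]
contact_force: [-0.7, -0.0, -0.2]
opening: -0.0
```

apply_moves(motion=[[-30,-10,0,0],[-70,-25,0,0],[-90,-30,0,0],[-90,-30,0,0],[-90,-30,0,0]])

```text
t: 11.8
ee_pos: [0.3732, -0.2975, 0.1802]
orientation: [[0.019, 1.0, -0.001], [1.0, -0.019, 0.001], [0.001, -0.001, -1.0]]
contact_force: [0.8, 0.1, -0.1]
opening: 0.0001
```

```bash
python3 - <<'E'
from h import *
print({k:np.round(v,4) for k,v in status.sense().items() if k in('t','ee_pos','contact_force','q','joint_vel')})
a=read_camera("scene"); b=read_camera("top")
A=cv2.resize(a[110:215,200:320,::-1],None,fx=5,fy=5,interpolation=cv2.INTER_CUBIC)
cv2.imwrite("pics/s8c.png",A); cv2.imwrite("pics/t8.png",b[:,:,::-1])
o=cv2.imread("pics/scene0.png")[:,:,::-1]
x0,y0,x1,y1=225,140,300,205
for n,im in(("then",o),("now",a)):
    r=im[y0:y1,x0:x1].copy()
    for c in('red','blue','green'):
        k,l,st,ce=cv2.connectedComponentsWithStats(mask(r,c))
        for i in range(1,k):
            if 30<st[i,4]<120: print(n,c,(ce[i]+[x0,y0]).round(2),st[i,4])
E
```

```text
{'t': np.float64(11.8), 'q': array([-4.73618e+01,  1.37126e+01, -2.08683e+01,  5.54904e+01,
        2.28000e-02,  4.37415e+01]), 'joint_vel': array([ 1.5321, -0.4412, -0.4817, -0.0698, -0.0381,  0.1005]), 'ee_pos': array([ 0.3732, -0.2975,  0.1802]), 'contact_force': array([ 0.7797,  0.0901, -0.1181])}
then red [266.22 157.95] 91
then blue [250. 176.] 45
then green [240.12 182.88] 43
now red [266.74 157.98] 87
now blue [250. 176.] 45
now green [240.12 182.88] 43
```

View pics/s8c.png

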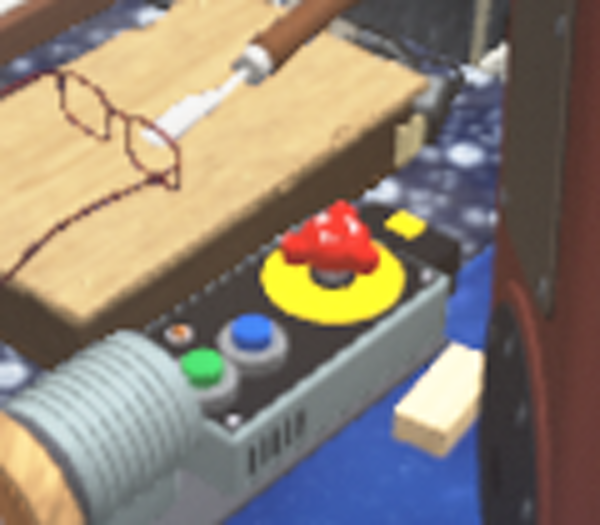

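View pics/t8.png

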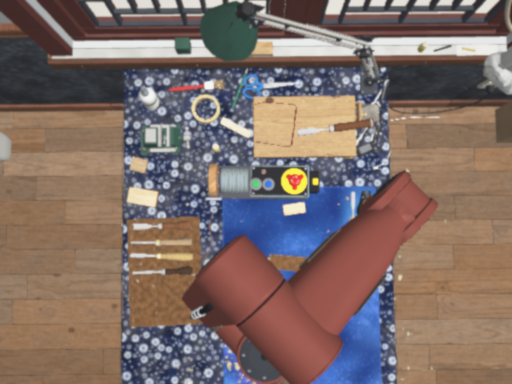

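The red head is at (266.7,158.0), within half a pixel of the start. Blue and green are exactly where they began, the offcut hasn't moved, and the arm is clear at TCP z 0.18 with no contact. Handing in.

```bash
python3 -c "
from cell import bot
print(bot.hand_in())"
```

```text
the job is handed in; nothing more can be done
None
```

I did the emergency stop check in the order asked, in about 12 s, and handed it in; no verdict came back.

- **Red stop, press:** I pressed it straight in with the fingertips shut. The readings peaked at 13 N, falling to 9 N once past the latch bump. After I let go, the picture showed it staying in.
- **Red stop, twist:** I pushed the lobe facing the robot clockwise through a commanded 34° or so, with side forces up to about 4 N. When I took the finger away, the head was back out with the lobes at rest.
- **Blue reset:** I pressed it until it bottomed, 10.5 N at z = 0.076 m against its 5 N spring, then let it go.

**Last checks:**
- Blue and green sit at exactly their starting pixels. Red is within 0.5 px of its start; I took that small shift as noise or a slight leftover turn and did not look into it.
- The offcut lies where it was. The arm now partly hides the gouge and chisel in the top view, so I could not fully recheck them; the tool passed well above them.
- The arm is clear of everything, with contact force under 1 N. No check failed.

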